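# Dial the method code on the furnace selector and start the run

## Task

Turn the three thumbwheels of the selector console to the method code 4-2-5, read from left to right as seen from the robot, so that the face with that many pips lies level and centred on top of each wheel. Then press the start button all the way down and let it come back up. Leave the crucible tray, the jar and the tongs where they are.

Things in the scene. Friction and masses are not known exactly. Their poses are not given: they have to be found in the camera images.
- console: Off-white selector console fixed to the bench, 240 x 250 mm, its top 95 mm above the bench; three thumbwheels side by side, 60 mm apart, poke out of slots in its top (drums to 119 mm, ribs to 137 mm above the bench). Origin: centre of its underside, on the bench. x points away from the robot across the wheels, y to the left along the wheels' axles, z up
- axle_left (a point): Left thumbwheel: the point on its axle at mid-width, 75 mm above the bench, at console x = 0, y = +60 mm; axes as the console's. The wheel: off-white octagonal drum 34 mm wide, flats 44 mm from the axle carrying 0 to 7 black pips (0 is bare), and between the flats, on the 8 corners, grey finger ribs 10 mm thick, 34 mm wide, reaching out to 62 mm from the axle
- axle_middle (a point): Middle thumbwheel: the point on its axle at mid-width, 75 mm above the bench, at console x = 0, y = 0; axes as the console's. The wheel: off-white octagonal drum 34 mm wide, flats 44 mm from the axle carrying 0 to 7 black pips (0 is bare), and between the flats, on the 8 corners, grey finger ribs 10 mm thick, 34 mm wide, reaching out to 62 mm from the axle
- axle_right (a point): Right thumbwheel: the point on its axle at mid-width, 75 mm above the bench, at console x = 0, y = -60 mm; axes as the console's. The wheel: off-white octagonal drum 34 mm wide, flats 44 mm from the axle carrying 0 to 7 black pips (0 is bare), and between the flats, on the 8 corners, grey finger ribs 10 mm thick, 34 mm wide, reaching out to 62 mm from the axle
- wheel_left (a joint): Left (console +y) wheel's angle, rad: digit k is uppermost and centred at k x 0.7854 (4: 3.142). Growing angle carries its top towards console +x; ribs stand (angle - 0.3927 + any multiple of 0.7854) from straight up, counted towards console +x. Friction 0.15 N m (2 to 3 N at a rib), no clicks, stays where left. Stops at -0.25 and 5.75: no wrap from 7 to 0
- wheel_middle (a joint): Middle wheel's angle, rad: digit k is uppermost and centred at k x 0.7854 (2: 1.571). Growing angle carries its top towards console +x; ribs stand (angle - 0.3927 + any multiple of 0.7854) from straight up, counted towards console +x. Friction 0.15 N m (2 to 3 N at a rib), no clicks, stays where left. Stops at -0.25 and 5.75: no wrap from 7 to 0
- wheel_right (a joint): Right (console -y) wheel's angle, rad: digit k is uppermost and centred at k x 0.7854 (5: 3.927). Growing angle carries its top towards console +x; ribs stand (angle - 0.3927 + any multiple of 0.7854) from straight up, counted towards console +x. Friction 0.15 N m (2 to 3 N at a rib), no clicks, stays where left. Stops at -0.25 and 5.75: no wrap from 7 to 0
- station: Start station: grey box 100 x 100 x 45 mm fixed to the bench, to the left or to the right of the console, with the round grey start button in a black housing in the middle of its top. Origin: centre of its underside, on the bench; z up
- start_top (a point): Centre of the top of the start button (48 mm across), which moves with it; the button points straight up
- start (a joint): Start button travel in m: 0 is up, 0.008 is fully down. Its spring takes about 6 N at the bottom and brings it back up when let go
- crucible_tray: Bystander: loose aluminium block 110 x 110 x 22 mm carrying four white crucibles, 64 mm high in all, on the other side of the console from the start station. Origin: centre of its underside
- jar: Bystander: loose amber jar with a white cap, 66 mm across, 100 mm high, standing beyond the console on the left. Origin: centre of its underside
- tongs: Bystander: loose flat steel crucible tongs 170 mm long, 10 mm high, lying beyond the console on the right. Origin: at bench level about mid-length, x along them
Mind the look-alikes: they are no part of the job. Leave any brown, purple or turquoise look-alike of the station alone.

How it is judged:
By the outcome, as a careful person would: the job done as asked, in the order asked, and still so for the second after the job is handed in, with the robot touching nothing.
It also fails if it takes over 72 s, if anything falls off the work surface, if the arm or the gripper's body presses on something with over 40 N, if the wrist force passes 120 N, or if a joint passes its speed limit or range.

## Robot

A 6-joint arm with a two-finger parallel gripper is mounted at the origin on the work surface. World frame = base frame: x ahead of the robot, y to its left, z up, the work surface at z = 0. Lengths are in m, angles in rad, forces in N, time in s.
With the tool pointing down it reaches from about 0.25 to 0.775 m from the base axis. Payload 4 kg.
Tool frame: the origin (TCP) lies midway between the tips of the shut fingers; the grasp point (between the pads) lies 19 mm behind it; z points along the fingers, y is the direction in which the jaws open and shut (so a half turn about z gives the same grasp; the last joint's range is limited). The gripper opens to 94 mm and grips with 3 to 60 N. Pads are 16 mm wide; open, the fingers measure 119 mm over their backs; the gripper's body (75 mm by 177 mm) begins 78 mm behind the grasp point.
Start: joints at [-1.208, 0.087, 1.371, -0, 1.684, -0.103], TCP at [0.247, -0.491, 0.183] pointing down, gripper open.
Joint ranges: [-3.1, 3.1], [-0.76, 2.03], [0.27, 2.55], [-1.08, 4.22], [0.17, 2.65], [-2.57, 2.57]. Speed limits (rad/s): [2.79, 2.79, 3.14, 3.14, 3.14, 3.14].

## Interface

Orientations are given as [roll, pitch, yaw] about the fixed x, y, z axes, in that order (R = Rz(yaw) Ry(pitch) Rx(roll)).
In Python, from bench import get_obs, snapshot, ticket gives the robot as it stands.
- The arm moves only by the shell command python3 -m creep 'ROWS' [OPENING]. ROWS is JSON, a list that holds one entry, the list of rows, each a list of 4 numbers: the shift along the tool's x, y, z in mm, then the turn about the tool's z in degrees. A call has 1 to 8 rows; each row shifts and turns the commanded pose from where the row before left it, along the tool's axes as they then stand; what a row does not reach is not made up. A row lasts 1/8 s, in which the tool goes at most 62.5 mm and 10.7 degrees, less where a joint would pass 70% of its speed; a pose out of reach is approached as far as the arm can. A call with a gripper value outside its range is refused whole. OPENING is the opening, from 0 (shut) to 1 (fully open), set as the call begins (- or left out, the last holds). The fingers move at their own pace and stop on an object; the grip force is fixed at half the most. Time passes only in rows, so rows that do not move let the fingers close. It gives the time, the measured TCP pose, the force and the opening at its end, in the units of the state.
- get_obs(): the state, without advancing time (a new reading comes with each control period).
- snapshot(name): name is "scene" or "side" or "wrist"; returns a dict with "color" (384x512x3 uint8, red, green, blue), "depth" (384x512 float32, m along the optical axis (not along the pixel's ray), 0 where there is no reading), "fx", "fy", "cx", "cy" (pixels), "extrinsics" (4x4, takes a point from world to camera coordinates). Camera axes: x right, y down, z forward; pixel columns grow to the right and rows downward; lengths in m; the calibration is good to about 2 mm. A picture is of the moment at which its call begins.
- ticket.close_job(): hands the job in, once; it reports no verdict.
The state is a dict: "time": time; "joint_positions": joint angles; "qvel": joint speeds; "joint_torque": joint torques, N m; "tool_pos": TCP position; "ee_rot": TCP orientation; "wrist_force": force on the tool from outside, world axes, zero at the start; "wrist_torque": the same for the moment, N m; "width": finger opening in m.
Only numpy, scipy, OpenCV 4.12 (cv2) and the standard library are available. Lean on these libraries where they do the work, as an engineer would, in place of code of your own. Each camera call takes 0.05 s, during which the arm holds its last target. There are 200 camera calls.

## Working session

There is one attempt and no reset: what is moved stays moved. The work goes in short steps, Python scripts to look and compute and a shell command to move; the robot and the scene stay as the last step left them, time stands still between calls to the robot, and variables do not carry over. Pictures are saved under pics/ and viewed, on a budget of 10 in all, crops included, one or two more only if the job needs it, and the job is handed in when it is done.

```bash
mkdir -p pics; ls; python3 - <<'E'
from bench import get_obs, snapshot
import cv2,numpy as np
o=get_obs();print({k:np.round(v,3) for k,v in o.items()})
a=[]
for n in("scene","side"):
    s=snapshot(n);np.savez(f"pics/{n}0.npz",**s);a.append(s["color"])
    print(n,s["fx"],s["cx"],s["cy"],np.linalg.inv(s["extrinsics"]).round(3).tolist())
    cv2.imwrite(f"pics/{n}0.png",cv2.resize(s["color"][...,::-1],(800,600)))
E
```

```text
pics
{'time': np.float64(0.0), 'joint_positions': array([-1.208,  0.088,  1.372, -0.   ,  1.684, -0.103]), 'qvel': array([-0.001,  0.001, -0.   ,  0.001, -0.001,  0.   ]), 'joint_torque': array([ 0.0000e+00, -3.4018e+01, -3.0243e+01,  7.2000e-02,  3.3000e-02,
       -0.0000e+00]), 'tool_pos': array([ 0.247, -0.491,  0.182]), 'ee_rot': array([-3.139, -0.   ,  0.466]), 'wrist_force': array([-0.395,  0.349, -0.11 ]), 'wrist_torque': array([-0.069,  0.012,  0.019]), 'width': np.float64(0.094)}
scene 385.3529992642569 257.7549457598009 188.98283497616407 [[-0.799, 0.31, -0.515, 1.071], [0.601, 0.436, -0.67, 0.747], [0.017, -0.845, -0.535, 0.604], [0.0, 0.0, 0.0, 1.0]]
side 465.8731292356035 251.18446463862284 191.18229006020533 [[-0.994, -0.075, 0.076, 0.455], [-0.104, 0.534, -0.839, 1.035], [0.023, -0.842, -0.539, 0.671], [0.0, 0.0, 0.0, 1.0]]
```

View pics/scene0.png

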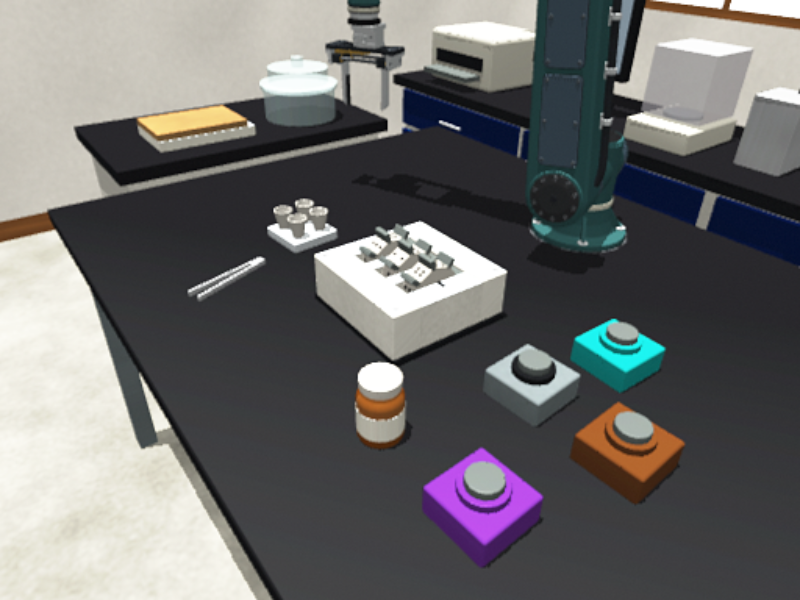

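View pics/side0.png

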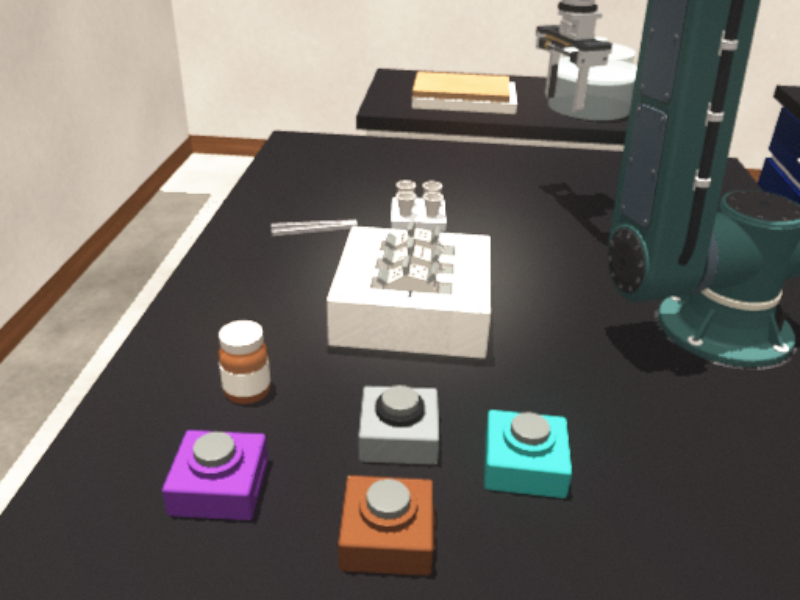

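The scene view shows the console around (410,285), the grey station with its black housing at (532,382), the tray at (300,225), the tongs at (228,278) and the jar at (380,405). The side view shows the console at (412,290) and the station at (400,420). Next I'll measure the console and station poses.

```bash
cat > h.py <<'E'
import numpy as np,cv2
def cloud(s):
    d=s["depth"];v,u=np.mgrid[:d.shape[0],:d.shape[1]]
    p=np.stack([(u-s["cx"])/s["fx"]*d,(v-s["cy"])/s["fy"]*d,d,np.ones_like(d)],-1)
    return (p@np.linalg.inv(s["extrinsics"]).T)[...,:3]
def proj(s,P):
    P=np.atleast_2d(P);c=P@s["extrinsics"][:3,:3].T+s["extrinsics"][:3,3]
    return np.c_[c[:,0]/c[:,2]*s["fx"]+s["cx"],c[:,1]/c[:,2]*s["fy"]+s["cy"]]
def ray(s,u,v,z):
    E=np.linalg.inv(s["extrinsics"]);r=E[:3,:3]@[(u-s["cx"])/s["fx"],(v-s["cy"])/s["fy"],1];o=E[:3,3]
    return o+r*(z-o[2])/r[2]
E
python3 - <<'E'
from h import *
for n,cs,st in(("scene",(262,182),(340,243)),("side",(264,185),(256,270))):
    s=dict(np.load(f"pics/{n}0.npz"));P=cloud(s)
    for name,(u,v),z,h in(("console",cs,.095,.2),("station",st,.045,.09)):
        c=ray(s,u,v,z)
        m=(abs(P[...,2]-z)<.004)&(np.linalg.norm(P[...,:2]-c[:2],axis=2)<h)&(s["depth"]>0)
        m=cv2.morphologyEx(m.astype(np.uint8),cv2.MORPH_OPEN,np.ones((3,3)))
        k,l,stt,_=cv2.connectedComponentsWithStats(m);m=l==1+stt[1:,4].argmax()
        q=P[m];r=cv2.minAreaRect((q[:,:2]*1000).astype(np.float32))
        print(n,name,"zmed",np.median(q[:,2]).round(4),r,m.sum())
        if name=="station":
            m=(P[...,2]>.052)&(np.linalg.norm(P[...,:2]-np.array(r[0])/1000,axis=2)<.04)
            q=P[m];t=np.percentile(q[:,2],90);q=q[q[:,2]>t-.003];print("  button",t,cv2.minEnclosingCircle((q[:,:2]*1000).astype(np.float32)))
# tall things
s=dict(np.load("pics/side0.npz"))
for nm,uv,z in(("tray",(268,138),.022),("jar",(156,212),.1)):print(nm,ray(s,*uv,z))
E
```

```text
scene console zmed 0.0967 ((510.54864501953125, 29.985763549804688), (242.6084747314453, 241.64891052246094), 89.45569610595703) 2363
scene station zmed 0.0467 ((505.95904541015625, 322.3338317871094), (100.07893371582031, 99.19730377197266), 4.295586585998535) 700
  button 0.07169394299329324 ((504.5800476074219, 322.0952453613281), 24.084674835205078)
side console zmed 0.0941 ((512.3438720703125, 34.37403869628906), (242.12765502929688, 237.0442657470703), 89.59231567382812) 2852
side station zmed 0.0445 ((505.9488220214844, 325.6331481933594), (99.75977325439453, 99.5191650390625), 5.030601978302002) 992
  button 0.06961648861711257 ((505.9193420410156, 325.3401794433594), 23.710115432739258)
tray [ 0.52630143 -0.2931749   0.022     ]
jar [0.72582274 0.2544688  0.1       ]
```

```bash
python3 -m creep '[[[0,0,-30,-10],[0,0,-30,-10],[0,0,-30,-10],[0,0,-30,-10],[0,0,-30,-10],[0,0,-30,-10],[0,0,0,-3],[0,0,0,0]]]'
```

```text
time: 1.1
tool_pos: [0.247, -0.4915, 0.3625]
ee_rot: [-3.141, -0.0, 1.565]
wrist_force: [-0.2, -0.5, 0.5]
width: 0.0942
```

```bash
python3 -m creep '[[[50,19,0,0],[50,19,0,0],[50,19,0,0],[50,19,0,0],[50,19,0,0],[50,19,0,0],[50,19,0,0],[50,19,0,0]]]'
python3 -m creep '[[[50,19,0,0],[50,19,0,0],[20,8,0,0],[0,0,0,0],[0,0,0,0]]]'
python3 - <<'E'
from bench import snapshot
from h import *
s=snapshot("wrist");np.savez("pics/w1.npz",**s)
print(np.linalg.inv(s["extrinsics"]).round(3).tolist(),s["fx"])
cv2.imwrite("pics/w1.png",cv2.resize(s["color"][...,::-1],(800,600),interpolation=cv2.INTER_CUBIC))
E
```

```text
time: 2.1
tool_pos: [0.4012, -0.0905, 0.3618]
ee_rot: [-3.14, -0.0, 1.564]
wrist_force: [-0.4, 0.4, 0.5]
width: 0.094
time: 2.72
tool_pos: [0.4475, 0.0268, 0.3623]
ee_rot: [-3.14, 0.0, 1.564]
wrist_force: [0.5, -0.1, 0.5]
width: 0.0938
[[1.0, -0.006, -0.002, 0.448], [-0.006, -0.959, -0.282, 0.11], [-0.0, 0.282, -0.959, 0.565], [0.0, 0.0, 0.0, 1.0]] 294.53355693157874
```

View pics/w1.png

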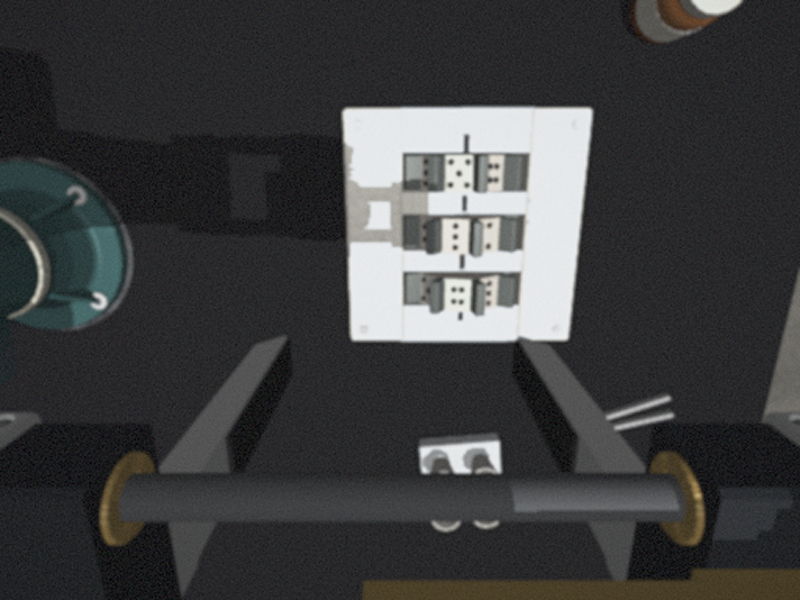

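The wrist view has world +x to the right and +y up. The left wheel is at (460,172) with a 5-like face on top, the middle at (458,235) and the right at (460,292). The index marks lie near x≈464. Next I'll zoom in on this.

```bash
python3 - <<'E'
from h import *
s=dict(np.load("pics/w1.npz"));c=s["color"]
cv2.imwrite("pics/w1c.png",cv2.resize(c[88:212,245:350][...,::-1],None,fx=4.8,fy=4.8,interpolation=cv2.INTER_CUBIC))
P=cloud(s)
# console top via white contour at z=.095
m=((abs(P[...,2]-.095)<.006)&(np.hypot(P[...,0]-.51,P[...,1]-.032)<.2)).astype(np.uint8)
q=P[m>0];print(np.median(q[:,2]),cv2.minAreaRect((q[:,:2]*1000).astype(np.float32)))
g=c.max(2); 
u0,v0=245,88
for k,y in enumerate((.1,.03+.03,0.0,-.06)):pass
b=((g<70)&(cv2.erode(cv2.morphologyEx((g>150).astype(np.uint8),cv2.MORPH_CLOSE,np.ones((15,15))),np.ones((5,5)))>0)).astype(np.uint8)
n,l,st,ce=cv2.connectedComponentsWithStats(b)
for i in range(1,n):
    if st[i,4]>3: print(st[i],ce[i].round(1),ray(s,*ce[i],.095).round(4))
E
```

```text
0.09526732474971855 ((510.13018798828125, 32.32654571533203), (240.70545959472656, 240.5076446533203), 89.7439956665039)
[304  99   2  22  36] [304.4 108.4] [0.5216 0.0943 0.095 ]
[302 140   3   7   8] [302.4 142.8] [0.5205 0.0411 0.095 ]
[301 154   1   7   7] [301. 157.] [0.5191 0.018  0.095 ]
[279 178   4   2   6] [280.5 178.5] [ 0.4865 -0.0179  0.095 ]
[302 179   5  20  30] [303.4 186.4] [ 0.5249 -0.0317  0.095 ]
[396 259  30  11 114] [412.2 264. ] [ 0.7271 -0.1795  0.095 ]
```

View pics/w1c.png

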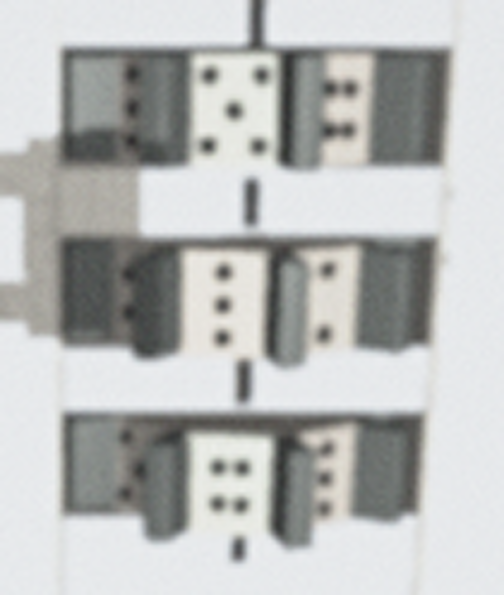

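```bash
cat >> h.py <<'E'
O=np.array([.511,.032,0]);
def ribs(s):pass
E
python3 - <<'E'
from h import *
s=dict(np.load("pics/w1.npz"));P=cloud(s)
for u,v in((256,20),(251,203),(243,381),(238,548)):print("mark",ray(s,245+u/4.8-.5+.1,88+v/4.8-.5+.1,.095).round(4))
# rib tip angles from depth: points z>.1 per wheel
for y in(.092,.032,-.028):
    q=P[(abs(P[...,1]-y)<.013)&(abs(P[...,0]-.511)<.07)&(P[...,2]>.1)]
    a=np.degrees(np.arctan2(q[:,0]-.511,q[:,2]-.075));r=np.hypot(q[:,0]-.511,q[:,2]-.075)
    k=(r>56)if 0 else (r>.054)
    h,e=np.histogram(a[k],np.arange(-70,71,4));print(y,dict((int(x+2),int(c)) for x,c in zip(e,h) if c))
    w=.03; # ang of flats: mean of normals by fitting
    ph=np.angle(np.sum(np.exp(8j*np.radians(a[k]))))/8
    print("   rib phase deg",np.degrees(ph).round(1))
E
```

```text
mark [0.5108 0.1188 0.095 ]
mark [0.511  0.0614 0.095 ]
mark [0.5102 0.0015 0.095 ]
mark [ 0.5103 -0.0588  0.095 ]
0.092 {-40: 1, -36: 48, -32: 59, -28: 46, 4: 53, 8: 59, 12: 44, 16: 1, 48: 83, 52: 32, 56: 14}
   rib phase deg 8.8
0.032 {-40: 23, -36: 44, -32: 76, -8: 30, -4: 3335, 0: 2367, 4: 67, 8: 48, 12: 16, 44: 9, 48: 89, 52: 19, 56: 3}
   rib phase deg -1.6
-0.028 {-36: 20, -32: 44, -28: 68, 8: 63, 12: 43, 16: 20, 48: 1, 52: 79, 56: 15, 60: 4}
   rib phase deg 11.2
```

The console centre is (0.511, 0.0315) with yaw ≈ 0, confirmed by the index marks. The faces on top are 5-3-4, each about 12° toward −x. So left and middle each need about −33° and right about +55°. I'll start with the left wheel.

```bash
python3 -m creep '[[[16,11,50,0],[16,11,50,0],[16,11,50,0],[17,10,50,0],[0,0,0,0],[0,0,0,0]]]'
```

```text
time: 3.52
tool_pos: [0.492, 0.0911, 0.165]
ee_rot: [3.139, 0.0, 1.564]
wrist_force: [-1.1, -0.2, -0.4]
width: 0.0941
```

```bash
python3 -m creep '[[[0,-1,20,0],[0,0,19,0],[0,0,0,0],[0,-10,0,0],[0,-10,0,0],[0,-10,0,0],[0,-10,0,0],[0,0,0,0]]]'; python3 -m creep '[[[0,0,0,0]]]'
```

```text
time: 4.53
tool_pos: [0.4495, 0.0926, 0.124]
ee_rot: [3.141, 0.0, 1.566]
wrist_force: [-0.2, 0.3, 0.3]
width: 0.094
time: 4.65
tool_pos: [0.4503, 0.0925, 0.1238]
ee_rot: [3.141, 0.0, 1.565]
wrist_force: [0.4, -0.7, 1.3]
width: 0.094
```

```bash
python3 -m creep '[[[0,0,30,0],[0,0,0,0]]]' >/dev/null & wait; true
```

```text
(no output)
```

I got the sign wrong there: tool +z is down, so that row pressed downward. Checking the state before anything else.

```bash
python3 - <<'E'
from bench import get_obs,snapshot
import numpy as np,cv2
o=get_obs();print({k:np.round(o[k],4) for k in("time","tool_pos","ee_rot","wrist_force","wrist_torque")})
s=snapshot("scene");cv2.imwrite("pics/s2.png",cv2.resize(s["color"][120:230,180:340][...,::-1],None,fx=4.8,fy=4.8,interpolation=cv2.INTER_CUBIC))
E
```

```text
{'time': np.float64(4.9), 'tool_pos': array([0.4512, 0.0927, 0.0951]), 'ee_rot': array([ 3.1391e+00, -5.0000e-04,  1.5655e+00]), 'wrist_force': array([-1.1432, -0.3488,  4.7267]), 'wrist_torque': array([ 0.0473, -0.0248,  0.0222])}
```

View pics/s2.png

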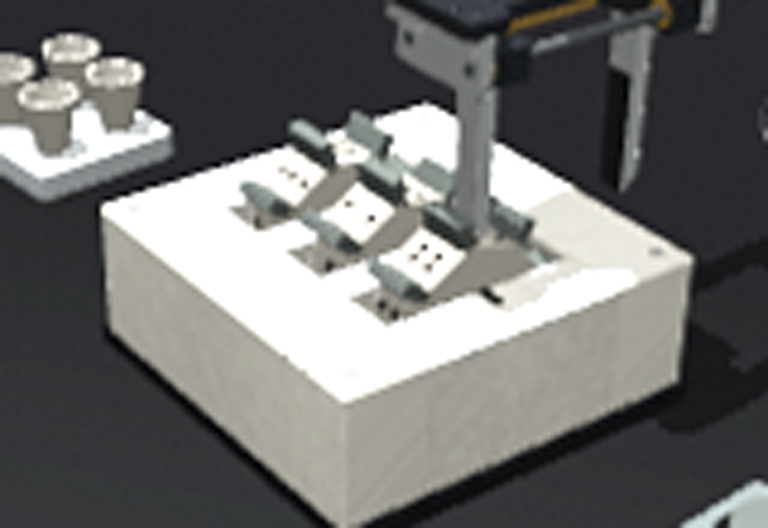

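```bash
python3 - <<'E'
from bench import snapshot
from h import *
s=snapshot("scene");np.savez("pics/s3.npz",**s);P=cloud(s)
print("pred tips px(crop)",[((proj(s,[x,.0927,.095])[0]-[180,120])*4.8).round() for x in(.404,.391,.498,.511)])
for (u,v) in((475,130),(475,200),(475,225),(628,180),(628,150),(425,258),(395,275),(448,222),(515,215),(640,60)):
    a=P[int(120+v/4.8),int(180+u/4.8)];print((u,v),a.round(3))
q=P[(abs(P[...,1]-.0915)<.017)&(abs(P[...,0]-.511)<.07)&(P[...,2]>.1)&(P[...,2]<.14)]
a=np.degrees(np.arctan2(q[:,0]-.511,q[:,2]-.075));r=np.hypot(q[:,0]-.511,q[:,2]-.075)
h,e=np.histogram(a[(r>.052)&(r<.066)],np.arange(-70,71,4));print(dict((int(x+2),int(c)) for x,c in zip(e,h) if c))
E
```

```text
pred tips px(crop) [array([604., 221.]), array([620., 215.]), array([477., 270.]), array([458., 277.])]
(475, 130) [0.511 0.097 0.185]
(475, 200) [0.509 0.097 0.145]
(475, 225) [0.51  0.099 0.132]
(628, 180) [0.4   0.101 0.125]
(628, 150) [0.401 0.1   0.144]
(425, 258) [0.536 0.092 0.117]
(395, 275) [0.56  0.098 0.116]
(448, 222) [0.526 0.098 0.137]
(515, 215) [0.479 0.099 0.128]
(640, 60) [0.396 0.099 0.197]
{-40: 1, -36: 6, -32: 36, -28: 7, -12: 4, -8: 5, -4: 8, 0: 10, 4: 7, 8: 15, 12: 38, 48: 17, 52: 19, 56: 11}
```

The scene cloud explains it. With the jaws open, the finger tips sit about 24 mm above the TCP (tip at z≈0.12 while TCP z=0.095). So the earlier push passed above the ribs and the wheel hasn't moved, with ribs still near −32/+12/+52°. Now the finger only rests on the drum at 4.7 N. I'll lift (negative z) and redo the push with corrected heights.

```bash
python3 -m creep '[[[0,0,-16,0],[0,0,-16,0],[0,20,0,0],[0,20,0,0],[0,0,0,0],[0,0,12,0],[0,0,12,0],[0,0,0,0]]]'; python3 -m creep '[[[0,0,0,0]]]'
```

```text
time: 6.0
tool_pos: [0.4884, 0.0922, 0.0998]
ee_rot: [-3.138, 0.0, 1.566]
wrist_force: [1.0, 0.5, 0.2]
width: 0.094
time: 6.12
tool_pos: [0.4899, 0.0923, 0.1017]
ee_rot: [-3.141, 0.0, 1.565]
wrist_force: [-0.0, 0.2, 0.5]
width: 0.0938
```

Now push toward −x (40 mm), reading the force.

```bash
python3 -m creep '[[[0,-10,0,0],[0,-10,0,0],[0,-10,0,0]]]';python3 -m creep '[[[0,-10,0,0],[0,0,0,0],[0,0,0,0]]]'
python3 - <<'E'
from bench import snapshot
from h import *
s=snapshot("scene");P=cloud(s)
q=P[(abs(P[...,1]-.0915)<.017)&(abs(P[...,0]-.511)<.07)&(P[...,2]>.1)&(P[...,2]<.14)]
a=np.degrees(np.arctan2(q[:,0]-.511,q[:,2]-.075));r=np.hypot(q[:,0]-.511,q[:,2]-.075)
h,e=np.histogram(a[(r>.052)&(r<.066)],np.arange(-70,71,4));print(dict((int(x+2),int(c)) for x,c in zip(e,h) if c))
E
```

```text
time: 6.5
tool_pos: [0.4616, 0.0924, 0.1035]
ee_rot: [3.136, -0.0, 1.565]
wrist_force: [3.9, -0.3, 2.0]
width: 0.0942
time: 6.88
tool_pos: [0.449, 0.0925, 0.1012]
ee_rot: [-3.139, 0.0, 1.565]
wrist_force: [1.0, -0.0, 1.0]
width: 0.094
{-64: 7, -60: 27, -56: 3, -28: 1, -24: 5, -20: 12, -16: 11, -12: 4, -8: 4, -4: 11, 16: 1, 20: 18, 24: 23, 28: 12, 60: 21, 64: 13, 68: 2}
```

```bash
python3 -m creep '[[[0,0,-20,0],[0,0,-20,0],[0,31,0,0],[0,31,0,0],[0,0,0,0],[0,0,14,0],[0,0,14,0],[0,0,0,0]]]'; python3 -m creep '[[[0,0,0,0],[0,0,0,0],[0,0,0,0],[0,0,0,0]]]' 0.5;python3 -m creep '[[[0,0,0,0],[0,0,0,0]]]'
```

```text
time: 7.92
tool_pos: [0.51, 0.0921, 0.1114]
ee_rot: [-3.137, 0.0, 1.566]
wrist_force: [-0.7, 0.1, -0.3]
width: 0.0939
time: 8.43
tool_pos: [0.5124, 0.0921, 0.1141]
ee_rot: [3.141, 0.0, 1.565]
wrist_force: [-0.7, -0.1, 0.4]
width: 0.0575
time: 8.68
tool_pos: [0.5122, 0.0921, 0.1138]
ee_rot: [3.142, 0.0, 1.565]
wrist_force: [0.4, 0.6, -0.2]
width: 0.0471
```

The width went below the 57 mm expected on the ribs, so I'll look.

```bash
python3 - <<'E'
from bench import snapshot
from h import *
s=snapshot("scene");P=cloud(s)
cv2.imwrite("pics/s4.png",cv2.resize(s["color"][120:230,180:340][...,::-1],None,fx=4.8,fy=4.8,interpolation=cv2.INTER_CUBIC))
q=P[(abs(P[...,1]-.0915)<.017)&(abs(P[...,0]-.511)<.07)&(P[...,2]>.1)&(P[...,2]<.14)]
a=np.degrees(np.arctan2(q[:,0]-.511,q[:,2]-.075));r=np.hypot(q[:,0]-.511,q[:,2]-.075)
h,e=np.histogram(a[(r>.052)&(r<.066)],np.arange(-70,71,4));print(dict((int(x+2),int(c)) for x,c in zip(e,h) if c))
E
```

```text
{-64: 9, -60: 26, -56: 1, -28: 2, -24: 5, -20: 27, -16: 31, 16: 3, 20: 13, 24: 28, 28: 9, 60: 23, 64: 16}
```

View pics/s4.png

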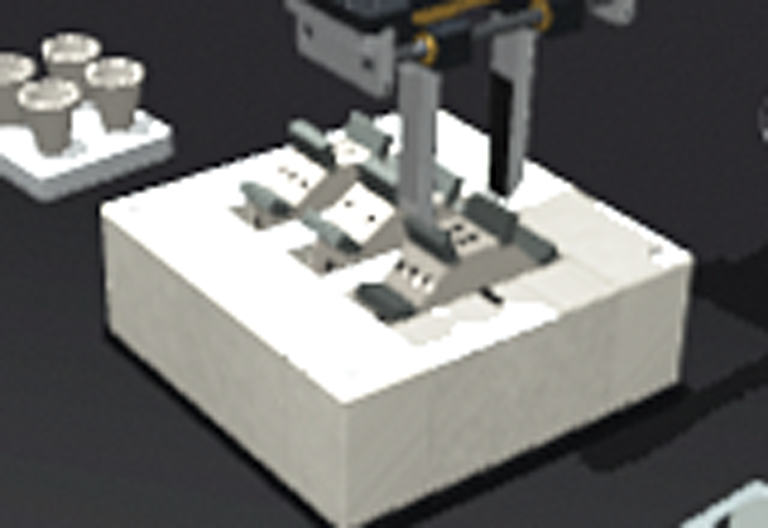

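The tips (412,215) are still above the ribs at this opening, so the offset of about 24 mm barely changes with opening. The 4-face is on top, ribs at ±22. I'll reopen, go 15 mm lower and squeeze again.

```bash
python3 -m creep '[[[0,0,0,0],[0,0,0,0],[0,0,0,0],[0,0,0,0],[0,-1,8,0],[0,0,8,0],[0,0,0,0]]]' 1;python3 -m creep '[[[0,0,0,0],[0,0,0,0],[0,0,0,0],[0,0,0,0]]]' 0.5;python3 -m creep '[[[0,0,0,0],[0,0,0,0]]]'
```

```text
time: 9.6
tool_pos: [0.5102, 0.0921, 0.0963]
ee_rot: [-3.139, 0.0, 1.565]
wrist_force: [0.7, 0.1, 0.1]
width: 0.0941
time: 10.1
tool_pos: [0.5113, 0.0922, 0.0979]
ee_rot: [3.141, 0.0, 1.565]
wrist_force: [-1.3, 0.1, 0.1]
width: 0.0575
time: 10.35
tool_pos: [0.5109, 0.0922, 0.098]
ee_rot: [-3.141, 0.0, 1.565]
wrist_force: [-2.2, -0.8, 1.9]
width: 0.0548
```

Squeeze contact is at 54.8 mm, so the left wheel is centred. On to the middle wheel with the same procedure.

```bash
python3 -m creep '[[[0,0,0,0],[0,0,0,0],[0,0,0,0],[0,0,0,0],[0,0,-18,0],[0,0,-18,0],[-30,-11,0,0],[-30,-11,0,0]]]' 1;python3 -m creep '[[[0,0,0,0],[0,0,16,0],[0,0,16,0],[0,0,0,0],[0,0,0,0]]]'; python3 -m creep '[[[0,-10,0,0],[0,-10,0,0],[0,-10,0,0]]]';python3 -m creep '[[[0,-9,0,0],[0,0,0,0],[0,0,0,0]]]'
```

```text
time: 11.35
tool_pos: [0.4897, 0.0318, 0.1361]
ee_rot: [3.138, 0.0, 1.567]
wrist_force: [0.2, -0.8, 0.3]
width: 0.0941
time: 11.98
tool_pos: [0.4888, 0.0327, 0.1013]
ee_rot: [-3.141, -0.0, 1.566]
wrist_force: [-0.4, 0.4, 0.5]
width: 0.0942
time: 12.35
tool_pos: [0.4601, 0.0325, 0.1033]
ee_rot: [3.136, -0.0, 1.565]
wrist_force: [4.2, 0.5, 1.6]
width: 0.0939
time: 12.72
tool_pos: [0.4488, 0.0324, 0.1014]
ee_rot: [-3.139, 0.0, 1.565]
wrist_force: [0.3, -0.4, 0.7]
width: 0.0942
```

```bash
python3 -m creep '[[[0,0,-18,0],[0,0,-18,0],[0,31,0,0],[0,31,0,0],[0,0,0,0],[0,0,20,0],[0,0,19,0],[0,0,0,0]]]'; python3 -m creep '[[[0,0,0,0]]]';python3 -m creep '[[[0,0,0,0],[0,0,0,0],[0,0,0,0],[0,0,0,0]]]' 0.5;python3 -m creep '[[[0,0,0,0],[0,0,0,0]]]'
```

```text
time: 13.72
tool_pos: [0.5099, 0.0323, 0.0978]
ee_rot: [-3.138, -0.0, 1.565]
wrist_force: [-0.1, -0.2, 0.4]
width: 0.094
time: 13.85
tool_pos: [0.512, 0.0321, 0.1]
ee_rot: [3.14, 0.0, 1.565]
wrist_force: [-0.6, 0.0, 0.9]
width: 0.0939
time: 14.35
tool_pos: [0.5116, 0.0321, 0.0988]
ee_rot: [-3.141, 0.0, 1.565]
wrist_force: [-5.3, -1.1, 3.7]
width: 0.0571
time: 14.6
tool_pos: [0.5111, 0.0321, 0.0988]
ee_rot: [-3.14, 0.0, 1.565]
wrist_force: [-4.0, -0.2, 3.4]
width: 0.0544
```

```bash
python3 -m creep '[[[0,0,0,0],[0,0,0,0],[0,0,0,0],[0,0,0,0],[0,0,-18,0],[0,0,-18,0],[-30,1,0,0],[-30,2,0,0]]]' 1;python3 -m creep '[[[0,0,0,0],[0,0,16,0],[0,0,16,0],[0,0,0,0],[0,0,0,0]]]'; python3 -m creep '[[[0,10,0,0],[0,10,0,0],[0,10,0,0],[0,10,0,0]]]';python3 -m creep '[[[0,10,0,0],[0,6,0,0],[0,0,0,0],[0,0,0,0]]]'
```

```text
time: 15.6
tool_pos: [0.5157, -0.0285, 0.1373]
ee_rot: [3.138, 0.001, 1.567]
wrist_force: [0.3, 0.1, 0.6]
width: 0.0941
time: 16.23
tool_pos: [0.5144, -0.0274, 0.1024]
ee_rot: [-3.141, -0.0, 1.566]
wrist_force: [-0.2, 0.2, 0.8]
width: 0.094
time: 16.73
tool_pos: [0.5576, -0.028, 0.1143]
ee_rot: [3.131, 0.001, 1.565]
wrist_force: [-3.9, 2.2, 31.4]
width: 0.0943
time: 17.23
tool_pos: [0.5783, -0.028, 0.1118]
ee_rot: [3.121, 0.001, 1.566]
wrist_force: [5.5, 2.0, 18.7]
width: 0.0939
```

Upward force of 31 N: something caught. I'll lift clear and look.

```bash
python3 -m creep '[[[0,0,-20,0],[0,0,-25,0],[0,0,0,0],[0,0,0,0]]]'
python3 - <<'E'
from bench import snapshot
from h import *
s=snapshot("scene");P=cloud(s)
cv2.imwrite("pics/s5.png",cv2.resize(s["color"][120:230,180:340][...,::-1],None,fx=4.8,fy=4.8,interpolation=cv2.INTER_CUBIC))
for y in(.0915,.0315,-.0285):
    q=P[(abs(P[...,1]-y)<.017)&(abs(P[...,0]-.511)<.07)&(P[...,2]>.1)&(P[...,2]<.14)]
    a=np.degrees(np.arctan2(q[:,0]-.511,q[:,2]-.075));r=np.hypot(q[:,0]-.511,q[:,2]-.075)
    h,e=np.histogram(a[(r>.052)&(r<.066)],np.arange(-70,71,4));print(dict((int(x+2),int(c)) for x,c in zip(e,h) if c))
E
```

```text
time: 17.73
tool_pos: [0.5706, -0.0281, 0.147]
ee_rot: [-3.141, -0.0, 1.565]
wrist_force: [0.9, -0.2, 0.2]
width: 0.0937
{-64: 7, -60: 27, -56: 2, -24: 8, -20: 22, -16: 34, 16: 3, 20: 19, 24: 24, 28: 11, 60: 22, 64: 16, 68: 1}
{-60: 19, -56: 2, -24: 6, -20: 20, -16: 28, -12: 2, 16: 1, 20: 18, 24: 22, 28: 12, 60: 16, 64: 13}
{-64: 1, -60: 12, -28: 1, -24: 9, -20: 30, -16: 12, 16: 8, 20: 15, 24: 25, 28: 1, 60: 17, 64: 15, 68: 1}
```

View pics/s5.png

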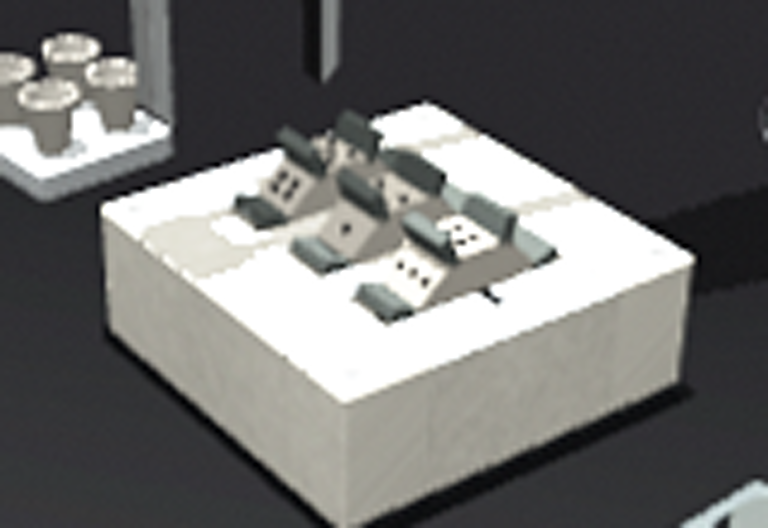

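Despite that, the right wheel is now about centred: the 4-face at (285,185) has turned to the far side, so 5 is on top, with ribs near ±22. Next, the centring squeeze.

```bash
python3 -m creep '[[[0,-30,0,0],[0,-30,0,0],[0,0,0,0],[0,0,16,0],[0,0,16,0],[0,0,16,0],[0,0,0,0],[0,0,0,0]]]';python3 -m creep '[[[0,0,0,0],[0,0,0,0],[0,0,0,0],[0,0,0,0]]]' 0.5;python3 -m creep '[[[0,0,0,0],[0,0,0,0]]]'
```

```text
time: 18.77
tool_pos: [0.5108, -0.0279, 0.0998]
ee_rot: [3.141, 0.0, 1.565]
wrist_force: [-0.5, 0.4, 1.0]
width: 0.094
time: 19.27
tool_pos: [0.5105, -0.0279, 0.1]
ee_rot: [3.141, 0.0, 1.565]
wrist_force: [-2.5, 0.6, 0.0]
width: 0.0571
time: 19.52
tool_pos: [0.5101, -0.0279, 0.1]
ee_rot: [-3.141, 0.0, 1.565]
wrist_force: [-2.5, -1.1, 2.1]
width: 0.0544
```

```bash
python3 -m creep '[[[0,0,0,0],[0,0,0,0],[0,0,0,0],[0,0,0,0],[0,0,-18,0],[0,0,-40,0],[10,0,-50,0],[18,0,-60,0]]]' 1; python3 -m creep '[[[0,0,0,0],[0,0,0,0]]]'
cat > chk.py <<'E'
from bench import snapshot
from h import *
import sys
s=snapshot("wrist");P=cloud(s);np.savez("pics/w%s.npz"%sys.argv[1],**s)
for y in(.0915,.0315,-.0285):
    a0=proj(s,[[.511-.07,y+.02,.12],[.511+.07,y-.02,.12]])
    M=(abs(P[...,1]-y)<.014)&(abs(P[...,0]-.511)<.017)&(P[...,2]>.108)&(P[...,2]<.128)
    q=P[M];f=np.polyfit(q[:,0]-.511,q[:,2],1)
    q2=P[(abs(P[...,1]-y)<.014)&(abs(P[...,0]-.511)<.045)&(P[...,2]>.126)]
    L=q2[q2[:,0]<.511];R=q2[q2[:,0]>.511]
    print(y,"flat tilt deg (+ = towards +x)",-np.degrees(np.arctan(f[0])).round(1),"z",f[1].round(4),"rib tips x",np.median(L[:,0]).round(4),np.median(R[:,0]).round(4),"z",np.percentile(L[:,2],90).round(4),np.percentile(R[:,2],90).round(4))
p=proj(s,[[.44,.14,.12],[.58,-.08,.12]]).astype(int);u0,v0=p.min(0)-8;u1,v1=p.max(0)+8
c=s["color"][max(v0,0):v1,max(u0,0):u1][...,::-1];k=590/max(c.shape[:2]);cv2.imwrite("pics/w%s.png"%sys.argv[1],cv2.resize(c,None,fx=k,fy=k,interpolation=cv2.INTER_CUBIC))
E
python3 chk.py 6
```

```text
time: 20.52
tool_pos: [0.5103, 0.0001, 0.2698]
ee_rot: [-3.141, 0.0, 1.564]
wrist_force: [1.7, -0.1, 0.7]
width: 0.0941
time: 20.78
tool_pos: [0.5108, 0.0001, 0.2683]
ee_rot: [3.14, 0.0, 1.566]
wrist_force: [-0.1, -1.9, 0.3]
width: 0.0942
0.0915 flat tilt deg (+ = towards +x) -0.1 z 0.121 rib tips x 0.4899 0.5112 z 0.135 0.4714
0.0315 flat tilt deg (+ = towards +x) -0.1 z 0.1209 rib tips x 0.4899 0.5334 z 0.4077 0.4177
-0.0285 flat tilt deg (+ = towards +x) -0.0 z 0.1211 rib tips x 0.4894 0.5308 z 0.1348 0.1345
```

View pics/w6.png

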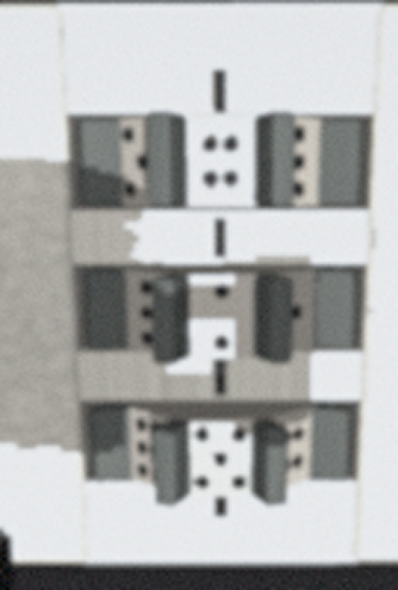

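Code 4-2-5 confirmed: the faces are centred on the index marks and flat tilts are within 0.1°. Next, shut the gripper and go above the start button.

```bash
python3 -m creep '[[[50,-1,0,0],[50,-1,0,0],[50,-1,0,0],[50,-1,0,0],[50,-1,0,0],[50,0,0,0],[23,0,20,0],[0,0,40,0]]]' 0; python3 -m creep '[[[0,0,50,0],[0,0,30,0],[0,0,0,0],[0,0,0,0]]]'
python3 - <<'E'
from bench import snapshot
from h import *
s=snapshot("side");P=cloud(s)
m=(np.hypot(P[...,0]-.506,P[...,1]-.324)<.05)&(P[...,2]>.05);q=P[m]
print("hist z",np.histogram(q[:,2],np.arange(.05,.2,.01))); t=q[(abs(q[:,2]-.0705)<.003)];print(t.mean(0))
cv2.imwrite("pics/s7.png",cv2.resize(s["color"][190:320,190:330][...,::-1],None,fx=4,fy=4))
E
```

```text
time: 21.82
tool_pos: [0.5075, 0.3242, 0.2057]
ee_rot: [3.141, 0.0, 1.567]
wrist_force: [0.2, -1.0, -0.3]
width: 0.0177
time: 22.32
tool_pos: [0.5078, 0.3226, 0.128]
ee_rot: [3.141, 0.0, 1.564]
wrist_force: [0.3, 0.4, 1.1]
width: 0.0007
hist z (array([265, 323,  30,   0,   0,   0,   0,   0,   0,   0,  33,  62,  64,
        57,  64]), array([0.05, 0.06, 0.07, 0.08, 0.09, 0.1 , 0.11, 0.12, 0.13, 0.14, 0.15,
       0.16, 0.17, 0.18, 0.19, 0.2 ]))
[0.50579498 0.32515459 0.0689138 ]
```

View pics/s7.png

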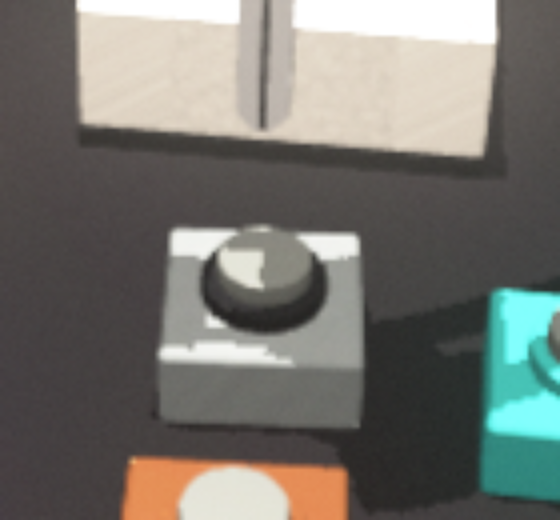

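The shut fingers (tip at (263,128) in the crop) hang above the button, again with tips about 24 mm above the TCP. Contact should therefore come at TCP z≈0.046.

```bash
python3 -m creep '[[[1,-1,40,0],[0,0,36,0],[0,0,0,0],[0,0,0,0]]]'; python3 -m creep '[[[0,0,3,0],[0,0,3,0],[0,0,3,0],[0,0,0,0]]]';python3 -m creep '[[[0,0,3,0],[0,0,2,0],[0,0,0,0],[0,0,0,0]]]'
```

```text
time: 22.88
tool_pos: [0.508, 0.3248, 0.0543]
ee_rot: [3.138, -0.002, 1.565]
wrist_force: [-0.0, 0.0, 0.4]
width: 0.0004
time: 23.38
tool_pos: [0.5073, 0.3245, 0.0435]
ee_rot: [3.14, -0.001, 1.565]
wrist_force: [1.4, 0.2, 3.7]
width: 0.0004
time: 23.88
tool_pos: [0.5073, 0.3246, 0.0387]
ee_rot: [3.139, -0.001, 1.565]
wrist_force: [1.2, 0.5, 5.8]
width: 0.0006
```

```bash
python3 -m creep '[[[0,0,2,0],[0,0,1,0],[0,0,0,0],[0,0,0,0]]]'
```

```text
time: 24.38
tool_pos: [0.5075, 0.3246, 0.0384]
ee_rot: [3.138, -0.001, 1.565]
wrist_force: [-2.9, -2.1, 15.5]
width: 0.0006
```

The force rose to 15.5 N with no further travel, so the button is at its bottom stop. I'll release, back away and check.

```bash
python3 -m creep '[[[0,0,-10,0],[0,0,-20,0],[0,0,-50,0],[0,0,-60,0],[0,0,-60,0],[-50,-10,0,0],[-50,-10,0,0],[-50,-10,0,0]]]'; python3 -m creep '[[[-50,0,0,0],[-50,0,0,0],[-40,0,0,0],[0,0,0,0],[0,0,0,0]]]' 1
python3 chk.py 8; python3 - <<'E'
from bench import snapshot
from h import *
s=snapshot("side");P=cloud(s)
q=P[(np.hypot(P[...,0]-.506,P[...,1]-.325)<.018)&(P[...,2]>.05)&(P[...,2]<.1)];print("button z",np.median(q[:,2]))
d=dict(np.load("pics/side0.npz"))
for n,(u,v) in(("tray",(268,138)),("jar",(156,230)),("tongs",(200,145))):
    a,b=[x["color"][v-25:v+25,u-35:u+35].astype(int) for x in(d,s)];print(n,"mean abs diff",abs(a-b).mean().round(2),(abs(a-b).max(2)>60).sum())
cv2.imwrite("pics/s9.png",cv2.resize(s["color"][...,::-1],(800,600)))
E
```

```text
time: 25.38
tool_pos: [0.4743, 0.1728, 0.2332]
ee_rot: [-3.139, 0.001, 1.566]
wrist_force: [-0.2, -1.3, 0.4]
width: 0.0006
time: 26.0
tool_pos: [0.4744, 0.0349, 0.2337]
ee_rot: [-3.139, -0.001, 1.565]
wrist_force: [0.5, 0.3, 0.0]
width: 0.0467
0.0915 flat tilt deg (+ = towards +x) -2.1 z 0.121 rib tips x 0.4892 0.5312 z 0.1348 0.1345
0.0315 flat tilt deg (+ = towards +x) -2.1 z 0.121 rib tips x 0.5 0.5473 z 0.3581 0.3689
button z 0.06850137856240579
tray mean abs diff 10.92 239
jar mean abs diff 1.33 0
tongs mean abs diff 1.35 0
  return _methods._mean(a, axis=axis, dtype=dtype,
  ret = ret.dtype.type(ret / rcount)
Traceback (most recent call last):
  File "chk.py", line 11, in <module>
    print(y,"flat tilt deg (+ = towards +x)",-np.degrees(np.arctan(f[0])).round(1),"z",f[1].round(4),"rib tips x",np.median(L[:,0]).round(4),np.median(R[:,0]).round(4),"z",np.percentile(L[:,2],90).round(4),np.percentile(R[:,2],90).round(4))
                                                                                                                                                                                                              ~~~~~~~~~~~~~^^^^^^^^^^^
IndexError: index -1 is out of bounds for axis 0 with size 0
```

View pics/s9.png

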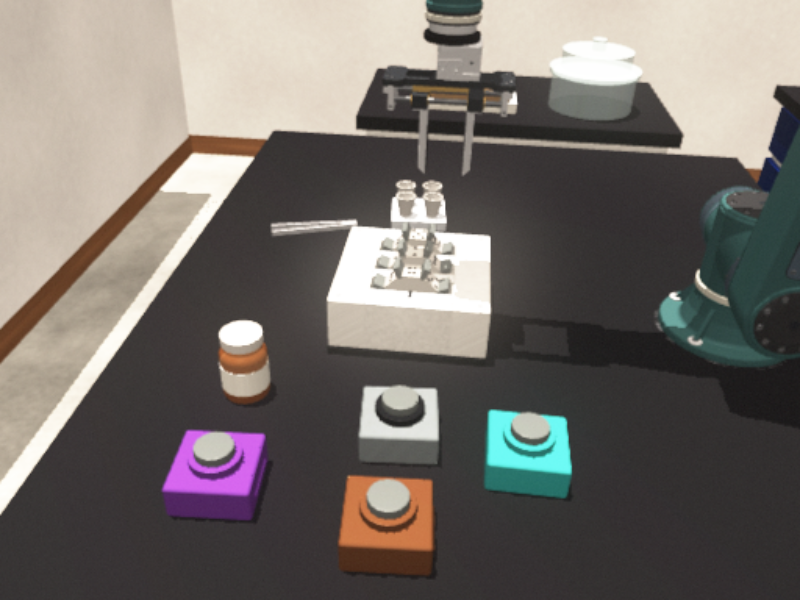

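The final side view shows the button back up at (400,400), the tray at (418,215), the jar and the tongs in their original places, and the arm clear of everything. Handing in.

```bash
python3 -c "
from bench import ticket
print(ticket.close_job())"
```

```text
the job is handed in; nothing more can be done
None
```

The wheels are set to 4-2-5, and the start button was then pressed and let back up. I handed the job in at about 26 s.

- **Wheels:** I pushed each one by a rib, then centred it by closing the jaws evenly on its top two ribs (54–55 mm). The wrist image taken before the button press shows 4, 2 and 5 centred on the index marks, with flats level to about 0.1°.
- **Disagreeing check:** A later check from an off-centre pose read −2.1° for the left and middle wheels. It crashed before reaching the right wheel. The arm did not touch the wheels between the two checks and the rib midpoint was within about 1 mm, so I put this down to the viewpoint, though I did not confirm it.
- **Start button:** It went down until the force rose from about 6 N to 15.5 N with no further travel. After release its top reads 0.0685 m, against about 0.069 m before.
- **Bystanders:** The jar and tongs areas are unchanged from the first picture. The tray's automatic comparison flagged a difference, but its picture crop now contains the fingers, and by eye the tray has not moved.
- **Mishaps:**
  - The finger tips are about 24 mm higher than the stated tool point, so my first push on the left wheel missed.
  - A sign slip then lowered a finger onto the left drum; about 5 N was read after the move.
  - Pushing the right wheel gave an upward force of about 31 N at the wrist. I don't know which part of the finger pressed there, or whether the force went higher between readings. The limits are 40 N for the arm or gripper body and 120 N at the wrist.

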